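# Park the probe lever, free the test fixture's cover and hold it open

### The job

Throw the lever of the probe-drive unit into the notch marked by the upright stud (the other notches have flat rivets). Then tug the test fixture's cover up by its bar handle before touching the catch slide: if the cover is caught, let it down, push the slide all the way along its track (the slide stays there) and lift again. Raise the cover to more than 45 degrees and finish still holding it up by the bar, with the lever left in its notch and the loose things around left alone.

Things in the scene. Friction and masses are not known exactly. Their poses are not given: they have to be found in the camera images.
- fixture: the board test fixture, bolted down: a grey box 250 (x) x 300 (y) x 70 mm, a framed clear cover on top (top face at 80 mm), a black catch housing on its front, left of the bar handle seen from the robot. Origin: centre of its underside; x points from the front (robot side) to the hinge at the back. The hinge runs along y at x = +125 mm, height 75 mm
- cover: the cover, origin on its hinge axis; axes as the fixture's when shut. It turns about y as its front rises: its z axis leans off vertical by the opening angle, 0 shut, stop at 1.4 rad. It falls shut when let go; lifting takes about 3 N at the bar. If a hidden bolt has caught it, it still lifts 0.026 rad (8 mm at the bar), then stops hard; if not, it goes on rising
- cover_bar (a point): the cover's handle, a round steel bar 12 mm thick, 90 mm long, parallel to the hinge, 45 mm in front of the cover's edge, on an 8 mm arm at each end; 33 mm free between bar and cover, nothing below. This point: middle of the bar, 75 mm above the table when shut, 295 mm from the hinge axis, at the fixture's y = -60 mm; y runs along the bar, x towards the hinge
- release_slide (a joint): travel of the catch slide, m: 0 as found, 0.022 at the far end of its track, towards the fixture's +y; it takes about 3 N and stays where it is put. Moved to 0.018 or more it draws the hidden bolt back for good. How far the bolt is in at the start cannot be seen
- slide_fin (a point): middle of the top edge of the catch slide's upright aluminium fin: 26 mm in the fixture's x, 12 mm in y, top 116 mm above the table, standing 36 mm above the housing (housing top at 80 mm; beside the fin towards -y a tab of the cover lies on the housing, its top at 86 mm)
- lever_base: the probe-drive unit, bolted down: a grey plate 200 (x) x 180 (y) x 20 mm with a lever over it. Origin: centre of its underside. The lever's upright pivot stands at (+60, 0) mm in this frame
- lever (a joint): angle of the lever, rad, anticlockwise from above, 0 to 1.25. At 0 the lever points, in the unit's frame, 2.52 rad anticlockwise from +x. Sprung detents hold it in three notches at 0.52, 0.82 and 1.12; it takes about 3 N at the knob to go from notch to notch, and it stays where it is left
- lever_knob (a point): middle of the top of the lever's round black knob, 26 mm thick and 34 mm tall, 95 mm from the pivot; top 87 mm, underside 53 mm above the table, the lever arm below it
- lever_point (a point): the spot that the lever's pointer aims at, 128 mm from the pivot, 39 mm above the table; in the marked notch it stands right over the stud
- mark_stud: upright steel stud, 14 mm thick and 15 mm tall, set in the plate outside one of the three notches, 128 mm from the pivot; it marks the notch to use. The other two notches have flat rivets 10 mm across. Origin: its foot, 20 mm above the table
- solder_spool: bystander: a grey spool of wire, 42 mm across, 34 mm tall, standing; origin at the centre of its underside as it stands
- flux_bottle: bystander: a white bottle, 36 mm across, 85 mm tall, standing; origin at the centre of its underside as it stands
- driver: bystander: a screwdriver with a black handle, 170 mm long, lying; origin at the centre of its underside
- part_reel: bystander: a black reel, 110 mm across, 14 mm thick, lying flat; origin at the centre of its underside as it stands
- spare_board: bystander: a loose green circuit board, 90 x 120 x 6 mm, lying flat; origin at the centre of its underside as it stands
- screw_cup: bystander: an aluminium cup, 60 mm across, 45 mm tall, standing; origin at the centre of its underside as it stands

How it is judged:
On the way, in this order (a step that is already met when the one before it is completed fails the run):
1. the lever stands in the marked notch, the cover still shut (horizontal distance between lever_point and mark_stud below 0.012 m and angle between cover's own z axis and vertical below 0.006 rad), for 0.3 s.
2. the cover has been tugged up by its bar with the catch slide still as found (angle between cover's own z axis and vertical above 0.01 rad and value of joint release_slide below 0.005 m and contact force between the fingers and cover above 0.5 N), for 0.1 s.
3. the cover is raised by its bar to more than 45 degrees (angle between cover's own z axis and vertical above 0.78 rad and contact force between the fingers and cover above 0.5 N), for 0.3 s.
At the end, for the whole second after the job is handed in: the cover stands open by more than 45 degrees (0.78 rad), still (under 0.15 rad/s), with the fingers bearing on it (over 0.5 N) and holding it up; the lever's pointing spot is within 12 mm of the marked stud, seen from above (all of step 3 and angular speed of cover below 0.15 rad/s and horizontal distance between lever_point and mark_stud below 0.012 m); the arm keeps its last pose, push and grip.
It fails at once if the cover is raised (over 0.1 rad) while the lever is more than 20 mm off the marked notch (angle between cover's own z axis and vertical above 0.1 rad and horizontal distance between lever_point and mark_stud above 0.02 m).
It fails at once if a bystander is pushed more than 30 mm from its place (distance of any of solder_spool, flux_bottle, driver, part_reel, spare_board, screw_cup from where it was at the start of the episode above 0.03 m).
It also fails if it takes over 67 s, if anything falls off the work surface, if the arm or the gripper's body presses on something with over 40 N, if the wrist force passes 120 N, or if a joint passes its speed limit or range.

### The arm

A 7-joint arm with a two-finger parallel gripper is mounted at the origin on the work surface. World frame = base frame: x ahead of the robot, y to its left, z up, the work surface at z = 0. Lengths are in m, angles in rad, forces in N, time in s.
With the tool pointing down it reaches from about 0.35 to 0.9 m from the base axis. Payload 8.1 kg.
Tool frame: the origin (TCP) lies where the fingers leave the gripper's body, on its centre line; the fingertips stand 66 mm ahead of it and the grasp point (between the pads) lies 47 mm ahead of it (arm.tip_reach is the distance from the TCP to the fingertips, in m); z points along the fingers, y is the direction in which the jaws open and shut (so a half turn about z gives the same grasp; the last joint's range is limited). The gripper opens to 92 mm and grips with 3 to 60 N. Pads are 19 mm wide; open, the fingers measure 130 mm over their backs; the gripper's body (75 mm by 190 mm) begins 47 mm behind the grasp point.
Start: joints at [-1.245, 0.434, 0.025, 1.573, -0.012, 1.134, -0.075], TCP at [0.26, 0.568, 0.292] pointing down, gripper open.
Joint ranges: [-2.62, 2.62], [-0.44, 2.09], [-1.27, 1.32], [0.08, 2.57], [-1.32, 4.46], [0.12, 2], [-2.74, 2.74]. Speed limits (rad/s): [2.22, 2.22, 3.01, 3.01, 3.14, 3.14, 3.14].

### API

Orientations are given as a rotation vector (axis times angle).
In Python, from cell import arm gives the robot as it stands.
- The arm moves only by the tool carry_out, never from a script. Its argument "plan" is a list of rows, each a list of 5 numbers: the shift along the world's x, y, z in cm, then the turn about the world's z in rad, then the finger opening in cm, from 0 to 9.18. In form: [[tx, ty, tz, spin, fingers], ...]. A call has 1 to 20 rows; each row is the pose to reach, as a shift and turn from the pose measured when the call began; what a row does not reach only later rows make up. A row lasts 1/10 s, in which the tool goes at most 50 mm and 8.59 degrees, less where a joint would pass 70% of its speed; a pose out of reach is approached as far as the arm can. A call with a gripper value outside its range is refused whole. The fingers move at their own pace and stop on an object; "squeeze" is the grip in N (left out, the last holds). Time passes only in rows, so rows that repeat a pose let the fingers close. It gives the time, the measured TCP pose, the force and the opening at its end, in the units of the state.
- arm.observe(): the state, without advancing time (a new reading comes with each control period).
- arm.get_image(name): name is "side" or "top" or "wrist"; returns (picture, depth): 384x512x3 uint8, red, green, blue; 384x512 float32, m along the optical axis (not along the pixel's ray), 0 where there is no reading.
- arm.get_calibration(name): a dict with "intrinsics" (3x3 intrinsics, pixels), "rvec" (rotation vector, rad) and "tvec" (3), from world to camera coordinates, as OpenCV has them; the wrist camera has in their place "tool_from_camera" (4x4, takes a point from camera to tool coordinates, whose origin is the TCP and whose axes are the flange's). Camera axes: x right, y down, z forward; pixel columns grow to the right and rows downward; lengths in m; the calibration is good to about 2 mm. A picture is of the moment at which its call begins: read the wrist's pose just before it. get_calibration takes no time and is no camera call.
- arm.sign_off(): hands the job in, once; it reports no verdict.
The state is a dict: "clock": time; "joints": joint angles; "dq": joint speeds; "joint_efforts": joint torques, N m; "position": TCP position; "ee_rot": TCP orientation; "force": force on the tool from outside, world axes, zero at the start; "ft_torque": the same for the moment, N m; "width": opening from 0.0 (shut) to 1.0 (fully open).
Only numpy, scipy, OpenCV 4.12 (cv2) and the standard library are available. Lean on these libraries where they do the work, as an engineer would, in place of code of your own. Each camera call takes 0.05 s, during which the arm holds its last target. There are 200 camera calls.

## Working session

There is one attempt and no reset: what is moved stays moved. The work goes in short steps, Python scripts to look and compute and a tool call to move; the robot and the scene stay as the last step left them, time stands still between calls to the robot, and variables do not carry over. Pictures are saved under pics/ and viewed, about 8 in all and at most 12, crops included, and the job is handed in when it is done.

Besides the shell and the picture viewer there is one more tool, called after ">>>" as name(argument=value, ...) on one line, values as JSON. carry_out: Moves the arm, as the interface text tells. Its arguments: {"type":"object","properties":{"plan":{"type":"array"},"squeeze":{"type":"number"}},"required":["plan"]}

```bash
mkdir -p pics
cat > h.py <<'E'
import numpy as np, cv2
from cell import arm
def snap(n,f):
    im,d=arm.get_image(n); cv2.imwrite('pics/'+f,im[:,:,::-1]); np.save('pics/'+f[:-4]+'.npy',d); return im,d
def cal(n):
    c=arm.get_calibration(n); K=np.array(c['intrinsics'])
    if 'rvec' in c:
        R=cv2.Rodrigues(np.array(c['rvec'],float))[0]; t=np.array(c['tvec']).ravel(); return K,R.T,-R.T@t
    s=arm.observe(); T=np.array(c['tool_from_camera']); R=cv2.Rodrigues(np.array(s['ee_rot'],float))[0]
    return K,R@T[:3,:3],R@T[:3,3]+np.array(s['position'])
def ray(C,u,v,z):
    K,R,o=C; d=R@np.linalg.inv(K)@np.array([u,v,1.]); return o+d*(z-o[2])/d[2]
def pt(C,u,v,dep):
    K,R,o=C; return o+R@np.linalg.inv(K)@np.array([u,v,1.])*dep
E
python3 - <<'E'
from h import *
s=arm.observe(); print(s)
for n in('top','side'): snap(n,n+'0.png'); print(n,cal(n))
E
```

```text
{'clock': 0.0, 'joints': array([-1.24460892,  0.43522884,  0.02494598,  1.57409052, -0.01160319,
        1.13396319, -0.07510264]), 'dq': array([ 0.00036021, -0.00141167,  0.00029983, -0.00136236, -0.00168321,
        0.0006442 , -0.00029972]), 'joint_efforts': array([-9.50814092e-05, -6.67839646e+01,  9.84813608e-01, -3.14468408e+01,
       -6.05895510e-02,  4.27459949e-02,  1.69852106e-04]), 'position': array([0.25971856, 0.56804526, 0.29144347]), 'ee_rot': array([-6.68421724e-01, -3.06945114e+00,  2.40558226e-03]), 'force': array([0.03694455, 0.32941008, 0.42134533]), 'ft_torque': array([ 0.0243538 , -0.02054353,  0.03943768]), 'width': 1.0005610611674833}
top (array([[371.35232529,   0.        , 253.9038507 ],
       [  0.        , 371.35232529, 195.04271914],
       [  0.        ,   0.        ,   1.        ]]), array([[-0.02934884, -0.99114398,  0.12950774],
       [-0.99920173,  0.03260377,  0.02308443],
       [-0.02710243, -0.12872685, -0.99130967]]), array([ 0.36477517, -0.02462469,  1.28272523]))
side (array([[389.05463406,   0.        , 253.27798054],
       [  0.        , 389.05463406, 192.12996754],
       [  0.        ,   0.        ,   1.        ]]), array([[ 0.9984655 , -0.03829664,  0.04000025],
       [-0.05490687, -0.59067225,  0.80504132],
       [-0.00720334, -0.80600227, -0.59186861]]), array([ 0.5006112 , -1.01850866,  0.84042826]))
```

View pics/top0.png

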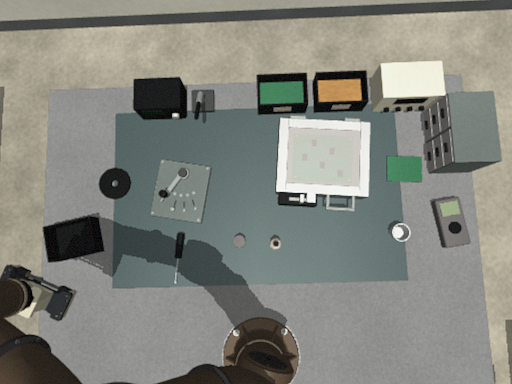

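View pics/side0.png

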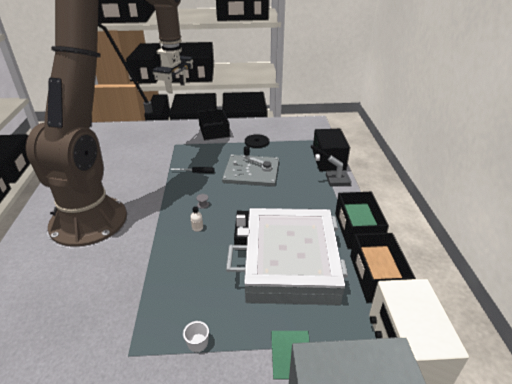

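The top view shows the lever unit around (181,190), with its pivot near (183,173) and its knob near (163,192). The fixture is around (323,157), the bar near (341,208) and the catch near (297,199). I'll enlarge both areas.

Run:
```python
from h import *
im=cv2.imread('pics/top0.png')
a=cv2.resize(im[150:230,145:217],None,fx=5.5,fy=5.5,interpolation=cv2.INTER_CUBIC)
b=cv2.resize(im[180:220,270:372],(400,157),interpolation=cv2.INTER_CUBIC)
c=np.zeros((440,800,3),np.uint8); c[:a.shape[0],:a.shape[1]]=a; c[:157,400:]=b
si=cv2.imread('pics/side0.png')[140:190,215:290]; c[160:410,400:775]=cv2.resize(si,None,fx=5,fy=5,interpolation=cv2.INTER_CUBIC)
cv2.imwrite('pics/crop1.png',c)
C=cal('top')
for n,u,v,z in[('pivot',183,173,.06),('knob',163,192,.087),('fixTL',279,118,.08),('fixTR',371,122,.08),('fixBR',368,197,.08),('fixBL',276,192,.08),('plTL',163,160,.02),('plTR',212,167,.02),('plBR',203,222,.02),('plBL',151,214,.02),('barL',327,208,.075),('barR',354,209,.075)]: print(n,ray(C,u,v,z).round(3))
```

```text
pivot [0.607 0.24  0.06 ]
knob [0.541 0.3   0.087]
fixTL [ 0.779 -0.088  0.08 ]
fixTR [ 0.754 -0.393  0.08 ]
fixBR [ 0.503 -0.366  0.08 ]
fixBL [ 0.53  -0.069  0.08 ]
plTL [0.664 0.319 0.02 ]
plTR [0.633 0.147 0.02 ]
plBR [0.443 0.181 0.02 ]
plBL [0.476 0.36  0.02 ]
barL [ 0.472 -0.233  0.075]
barR [ 0.466 -0.32   0.075]
```

View pics/crop1.png

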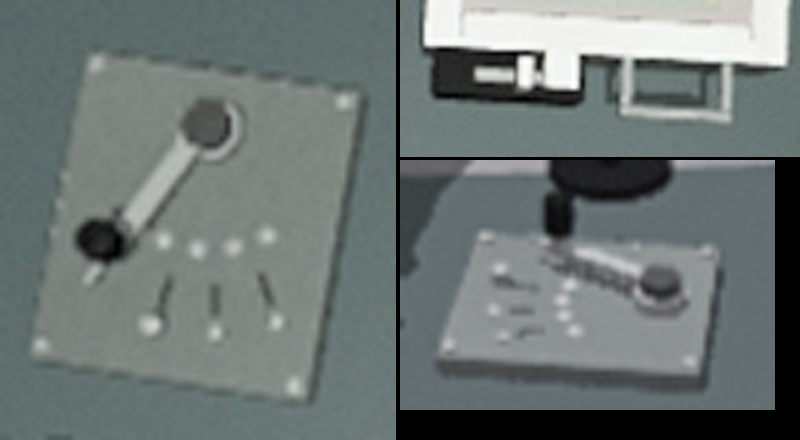

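The crop shows three marks. The left one at (172,209) in the top image is larger and brighter than the other two, so it's probably the stud. The lever still stands at about 0. I'll work out the tool angles, then move over the knob for a wrist view.

Run:
```python
from h import *
s=arm.observe();R=cv2.Rodrigues(s['ee_rot'])[0];p=s['position']
print('jaw yaw',np.arctan2(R[1,1],R[0,1]),R.round(2),arm.tip_reach)
C=cal('top')
for n,u,v,z in[('stud',172.3,209.1,.035),('riv2',184,210.4,.02),('riv3',195.2,208.4,.02)]: q=ray(C,u,v,z);print(n,q.round(3), (np.arctan2(q[1]-.24,q[0]-.61)+.215-2.52)%6.28)
print('to knob',(np.array([.541,.303])-p[:2])*100)
print(cal('wrist'),arm.get_calibration('wrist'))
```

```text
jaw yaw 1.1419366801526403 [[-0.91  0.42 -0.  ]
 [ 0.42  0.91 -0.  ]
 [-0.   -0.   -1.  ]] 0.0655
stud [0.489 0.283 0.035] 0.49792334096592183
riv2 [0.485 0.246 0.02 ] 0.7885938472674949
riv3 [0.49  0.207 0.02 ] 1.0991209507716393
to knob [ 28.12650847 -26.50652437]
(array([[308.9326746 ,   0.        , 257.77340108],
       [  0.        , 308.9326746 , 187.1554836 ],
       [  0.        ,   0.        ,   1.        ]]), array([[ 0.41677697,  0.8753886 ,  0.24493214],
       [ 0.90900411, -0.400497  , -0.1153849 ],
       [-0.00291204,  0.27073409, -0.96264977]]), array([0.19395969, 0.59823879, 0.38468213])) {'intrinsics': array([[308.9326746 ,   0.        , 257.77340108],
       [  0.        , 308.9326746 , 187.1554836 ],
       [  0.        ,   0.        ,   1.        ]]), 'tool_from_camera': array([[-1.03889658e-03, -9.62685505e-01, -2.70620657e-01,
         7.23550481e-02],
       [ 9.99998386e-01, -6.03416562e-04, -1.69238570e-03,
        -4.52782362e-05],
       [ 1.46593819e-03, -2.70621978e-01,  9.62684578e-01,
        -9.31806320e-02],
       [ 0.00000000e+00,  0.00000000e+00,  0.00000000e+00,
         1.00000000e+00]])}
```

>>> carry_out(plan=[[3.5,-3.3,0,-0.02,9.18],[7,-6.6,0,-0.04,9.18],[10.5,-10,-0.5,-0.06,9.18],[14,-13.2,-1,-0.08,9.18],[17.5,-16.5,-2,-0.1,7],[21,-19.9,-3,-0.12,7],[24.5,-23.2,-4,-0.15,7],[28,-26.5,-5,-0.15,7],[28,-26.5,-5,-0.15,7],[28,-26.5,-5,-0.15,7],[28,-26.5,-5,-0.15,7]], squeeze=25)

```text
clock: 1.2
position: [0.5388, 0.3042, 0.2414]
ee_rot: [-0.894, -3.01, 0.002]
force: [-0.1, 0.6, -1.0]
width: 0.763
```

Run:
```python
from h import *
C=cal('wrist');im,d=snap('wrist','w1.png');np.savez('pics/w1c.npz',K=C[0],R=C[1],o=C[2])
hsv=im.max(2)
m=((hsv<45)&(d>0)&(d<.5)).astype(np.uint8)
n,l,st,ce=cv2.connectedComponentsWithStats(m)
for i in range(1,n):
    if st[i,4]>80: print(st[i],ce[i].round(1),np.median(d[l==i]))
print(arm.observe()['position'])
```

```text
[ 93   1  37  74 154] [109.7  37.8] 0.2848056
[108   0  52  93 712] [137.1  48.8] 0.29142714
[387  60  48 102 375] [398.3 110.1] 0.31471026
[440 100  18  27 170] [451.3 113.5] 0.31561047
[249 169  27  21 192] [262.2 176.1] 0.26511475
[173 221  23  33 406] [186.7 240.8] 0.15541558
[321 221  23  32 406] [329.  240.7] 0.15438926
[ 38 226  44  12 110] [ 58.7 228.4] 0.09253261
[ 104  226   60  121 1647] [130.2 297. ] 0.08334142
[371 226  41  84 974] [390.1 275.6] 0.088713266
[ 46 237  20  15  81] [ 54.3 246.3] 0.08019565
[173 283  10  18  95] [176.6 289. ] 0.1331032
[334 283   9  17  87] [338.8 288.8] 0.13232554
[  0 317  18  30 236] [  6.4 330.7] 0.065899245
[ 79 317  28  38 200] [ 93.3 337.3] 0.0637163
[393 324  21  20 136] [402.3 335. ] 0.06436309
[174 327  22  20 158] [184.6 338.8] 0.06350582
[259 326  25  21 178] [274.1 339.2] 0.063225746
[303 327  18  22 168] [310.8 339.6] 0.06313653
[319 326  36  23 236] [337.  339.1] 0.06329127
[ 30 328  24  19  96] [ 41.3 337.3] 0.06364426
[211 329  16  18 110] [219.8 340.3] 0.06304638
[ 62 331  25  17 108] [ 72.4 340.2] 0.06316917
[247 333  18  14  90] [254.5 340. ] 0.063280955
[285 334  18  13  82] [292.1 341.2] 0.06294036
[0.53865525 0.30461841 0.24156594]
```

View pics/w1.png

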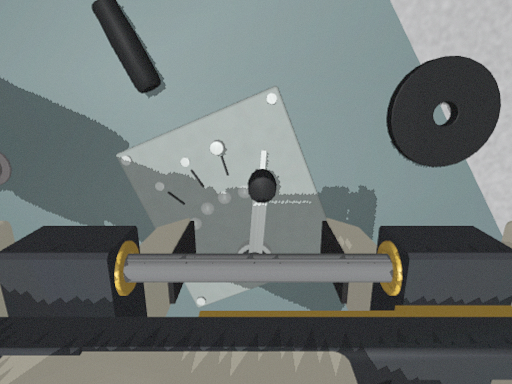

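The wrist view shows the knob at (262,184), the upright stud at (217,148), which is the nearest notch, and flat rivets at (185,162) and (160,186). The pivot is behind the gripper at about (256,250).

Run:
```python
from h import *
c=np.load('pics/w1c.npz');C=(c['K'],c['R'],c['o']);p=arm.observe()['position']
k=ray(C,262,183,.087);st=ray(C,217,148,.035);q=ray(C,263.5,155,.039)
d=np.load('pics/w1.npy')
print('knob',k,pt(C,262,182,d[182,262]),'stud',st,pt(C,217,148,d[148,217]),'pointer',q)
for n,u,v in[('r2',185,162),('r3',160,186)]:print(n,ray(C,u,v,.02))
# pivot from stud/knob + yaw
th=-.215
a=2.52+th; 
print('pivot from knob',k[:2]-.095*np.array([np.cos(a),np.sin(a)]),'from stud',st[:2]-.128*np.array([np.cos(a+.52),np.sin(a+.52)]))
print('knob move',(k-p)*100, 'lever tip dir', np.arctan2(*(q-k)[1::-1]))
```

```text
knob [0.5350069  0.31014808 0.087     ] [0.53473912 0.31034617 0.08500009] stud [0.4934185  0.28555825 0.035     ] [0.49336257 0.28577447 0.03611263] pointer [0.5233006  0.32004717 0.039     ]
r2 [0.48795781 0.24652308 0.02      ]
r3 [0.49418978 0.2089007  0.02      ]
pivot from knob [0.59865654 0.23962345] from stud [0.61505712 0.24570797]
knob move [ -0.36483462   0.55296733 -15.45659434] lever tip dir 2.4396463306311555
```

>>> carry_out(plan=[[-0.4,0.5,-4,0,7],[-0.4,0.5,-8,0,7],[-0.4,0.5,-11.5,0,7],[-0.4,0.5,-11.7,0,6],[-0.4,0.5,-11.7,0,2],[-0.4,0.5,-11.7,0,2],[-0.4,0.5,-11.7,0,2],[-0.4,0.5,-11.7,0,2],[-0.4,0.5,-11.7,0,2]], squeeze=20)

```text
clock: 2.15
position: [0.535, 0.3098, 0.1255]
ee_rot: [-0.893, -3.012, -0.001]
force: [0.2, 0.0, 0.3]
width: 0.291
```

>>> carry_out(plan=[[-0.3,-0.6,0,0.06,2],[-0.6,-1.3,0,0.13,2],[-0.8,-2.0,0,0.2,2],[-0.95,-2.7,0,0.28,2],[-1.0,-3.4,0,0.35,2],[-1.0,-3.4,0,0.35,2],[-1.0,-3.4,0,0.35,2],[-1.0,-3.4,0,0.35,2]])

```text
clock: 2.95
position: [0.5199, 0.2781, 0.1254]
ee_rot: [-0.349, -3.113, -0.0]
force: [-16.7, 5.2, 9.7]
width: 0.267
```

>>> carry_out(plan=[[-0.4,0.1,0,0,2],[-0.4,0.1,0,0,5],[-0.4,0.1,0,0,6.5],[-0.4,0.1,0,0,6.5],[-0.4,0.1,4,0,6.5],[-0.4,0.1,8,0,6.5],[-0.4,0.1,12,0,6.5],[-0.4,0.1,12,0,6.5],[-0.4,0.1,12,0,6.5]])

```text
clock: 3.85
position: [0.5161, 0.2793, 0.2463]
ee_rot: [-0.349, -3.115, -0.003]
force: [-0.0, -0.1, 0.0]
width: 0.708
```

Run:
```python
from h import *
C=cal('wrist');im,d=snap('wrist','w2.png');np.savez('pics/w2c.npz',K=C[0],R=C[1],o=C[2])
cv2.imwrite('pics/w2c.png',cv2.resize(im[80:260,150:390,::-1],None,fx=3,fy=3,interpolation=cv2.INTER_CUBIC))
```

```text
(no output)
```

View pics/w2c.png

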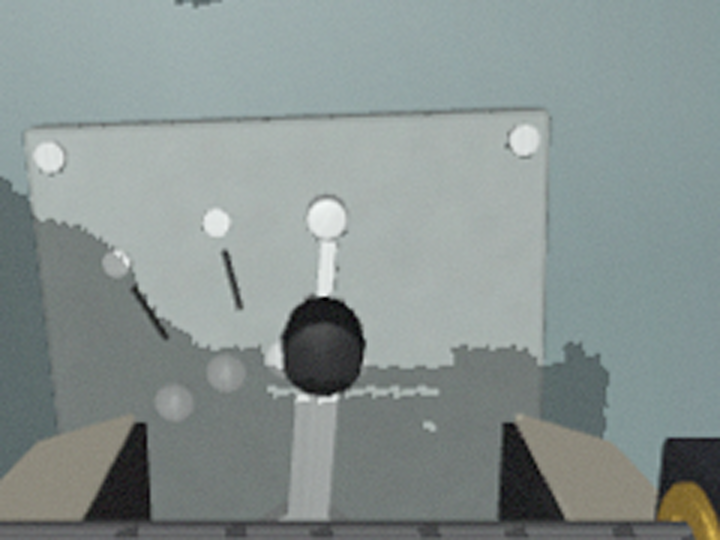

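The pointer lies on the line to the stud, at crop (328,217), so the lever is in the marked notch. Next I'll go to the bar.

>>> carry_out(plan=[[-0.4,-4.6,0,-0.12,6.5],[-0.8,-9.2,0,-0.24,6.5],[-1.2,-13.8,0,-0.36,6.5],[-1.6,-18.4,0,-0.48,6.5],[-2,-23,0,-0.6,6.5],[-2.5,-27.6,0,-0.72,6.5],[-3,-32.2,0,-0.84,6.5],[-3.5,-36.8,0,-0.96,6.5],[-4,-41.4,0,-1.08,6.5],[-4.4,-46,0,-1.2,6.5],[-4.8,-50.6,0,-1.32,6.5],[-5,-55.5,0,-1.43,6.5],[-5,-55.5,0,-1.43,6.5],[-5,-55.5,0,-1.43,6.5],[-5,-55.5,0,-1.43,6.5]])

```text
clock: 5.4
position: [0.4653, -0.2745, 0.2438]
ee_rot: [-2.302, -2.124, -0.008]
force: [-0.7, 0.9, -0.1]
width: 0.708
```

Run:
```python
from h import *
print(arm.observe()['joints'].round(2))
C=cal('wrist');im,d=snap('wrist','w3.png');np.savez('pics/w3c.npz',K=C[0],R=C[1],o=C[2])
```

```text
[ 0.05  0.37  0.51  1.87 -0.23  0.97  0.59]
```

View pics/w3.png

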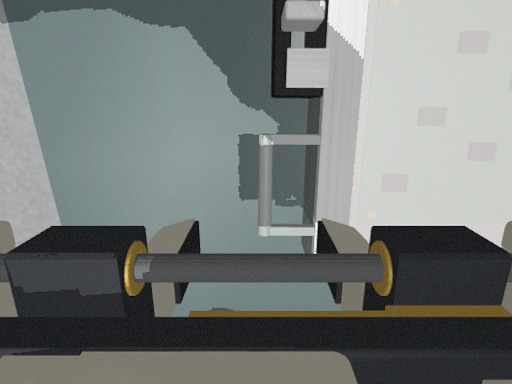

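The bar runs from (265,138) to (264,232), the cover's front edge is at about u=318, and the fin is at the top edge near (304,10).

Run:
```python
from h import *
c=np.load('pics/w3c.npz');C=(c['K'],c['R'],c['o']);s=arm.observe();p=s['position'];d=np.load('pics/w3.npy')
a=ray(C,265,136,.078);b=ray(C,264,233,.078);m=(a+b)/2
print(a,b,'len',np.linalg.norm(a-b),'yaw',-np.arctan2((a-b)[0],(a-b)[1]),'depth z',pt(C,265,185,d[185,265]))
R=cv2.Rodrigues(s['ee_rot'])[0];print('jaw yaw',np.arctan2(R[1,1],R[0,1]))
print('bar rel',(m-p)*100)
for u,v in[(285,25),(322,25),(303,8),(300,20),(320,8)]:print(u,v,d[v,u],pt(C,u,v,d[v,u]).round(3))
th=-.085;X=np.array([np.cos(th),np.sin(th)])
for A in(.02,.1,.3,.5,.7,.9,1.0):
    # bar centre at hinge frame (-.295,0)
    print(A,((.295*(1-np.cos(A)))*X*100).round(2),round(29.5*np.sin(A),2))
```

```text
[ 0.47472269 -0.22980151  0.078     ] [ 0.46726803 -0.31677103  0.078     ] len 0.08728842465136363 yaw -0.08550683769978698 depth z [ 0.47155442 -0.27094486  0.08170047]
jaw yaw -0.07947804798259225
bar rel [  0.53928508   0.09945809 -16.61028403]
285 25 0.21395148 [ 0.494 -0.152  0.102]
322 25 0.2329447 [ 0.524 -0.15   0.081]
303 8 0.19818905 [ 0.505 -0.147  0.116]
300 20 0.20053497 [ 0.503 -0.153  0.116]
320 8 0.19649513 [ 0.515 -0.148  0.118]
0.02 [ 0.01 -0.  ] 0.59
0.1 [ 0.15 -0.01] 2.95
0.3 [ 1.31 -0.11] 8.72
0.5 [ 3.6  -0.31] 14.14
0.7 [ 6.91 -0.59] 19.0
0.9 [11.12 -0.95] 23.11
1.0 [13.51 -1.15] 24.82
```

>>> carry_out(plan=[[0.55,0.1,0,0,2.4],[0.55,0.1,-3,0,2.4],[0.55,0.1,-5,0,2.4],[0.55,0.1,-5,0,2.4],[0.55,0.1,-7,0,2.4],[0.55,0.1,-9,0,2.4],[0.55,0.1,-11,0,2.4],[0.55,0.1,-11.5,0,2.4],[0.55,0.1,-11.5,0,1.0],[0.55,0.1,-11.5,0,0.5],[0.55,0.1,-11.5,0,0.5],[0.55,0.1,-11.5,0,0.5],[0.55,0.1,-11.5,0,0.5]], squeeze=20)

```text
clock: 6.75
position: [0.4712, -0.2734, 0.1301]
ee_rot: [-2.302, -2.126, -0.01]
force: [-2.6, 2.0, 6.8]
width: 0.123
```

>>> carry_out(plan=[[0,0,0.3,0,0.5],[0,0,0.6,0,0.5],[0,0,0.8,0,0.5],[0,0,0.9,0,0.5],[0,0,0.9,0,0.5],[0,0,0.9,0,0.5]])

```text
clock: 7.35
position: [0.4713, -0.2733, 0.1384]
ee_rot: [-2.302, -2.126, -0.009]
force: [4.3, -2.5, -20.1]
width: 0.124
```

>>> carry_out(plan=[[0,0,0.2,0,0.5],[0,0,0.4,0,0.5],[0,0,0.4,0,0.5]])

```text
clock: 7.65
position: [0.4714, -0.2728, 0.1413]
ee_rot: [-2.301, -2.126, -0.008]
force: [5.8, -1.6, -26.1]
width: 0.124
```

The reading of 20–26 N with the cover stuck means it is caught. I'll let it down, release the bar, and go to the -y side of the fin with the fingers closed.

>>> carry_out(plan=[[0,0,-0.5,0,0.5],[0,0,-1.0,0,0.5],[0,0,-1.3,0,0.5],[0,0,-1.3,0,1.8],[0,0,-1.2,0,2.4],[0,0,-1.2,0,2.4],[0,0,-1.2,0,2.4],[0,0,2,0,2.4],[0,0,5,0,2.4],[0,0,8,0,1],[1.5,4,8,0,0],[3.3,8,8,0,0],[3.3,9.4,8,0,0],[3.3,9.4,8,0,0],[3.3,9.4,8,0,0]])

```text
clock: 9.15
position: [0.5041, -0.1794, 0.2213]
ee_rot: [-2.301, -2.126, -0.008]
force: [0.5, -0.9, 0.1]
width: 0.004
```

Run:
```python
from h import *
print(arm.observe()['width'],arm.observe()['position'])
C=cal('wrist');im,d=snap('wrist','w4.png');np.savez('pics/w4c.npz',K=C[0],R=C[1],o=C[2])
P=np.array([[pt(C,u,v,d[v,u]) for u in range(0,512,2)] for v in range(0,384,2)])
m=(abs(P[...,2]-.116)<.005)&(abs(P[...,0]-.505)<.05)&(abs(P[...,1]+.14)<.04)
q=P[m];v,u=np.nonzero(m);print(len(q),q.min(0),q.max(0),q.mean(0),u.mean()*2,v.mean()*2)
```

```text
0.004146713311682347 [ 0.50405392 -0.17938196  0.22125452]
189 [ 0.49309516 -0.15376622  0.11118067] [ 0.51867325 -0.14065185  0.11846774] [ 0.50557015 -0.1467928   0.11626863] 256.30687830687833 165.005291005291
```

View pics/w4.png

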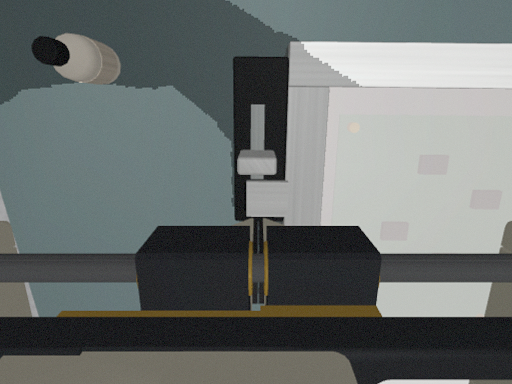

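The fin is at (257,162), centred at about (0.506,-0.147), and it still stands as found.

>>> carry_out(plan=[[0.1,0,-3,0,0],[0.1,0,-6.1,0,0],[0.1,0,-6.1,0,0],[0.15,0.8,-6.1,0,0],[0.2,1.5,-6.1,0,0],[0.25,2.2,-6.1,0,0],[0.3,2.8,-6.1,0,0],[0.3,3.4,-6.1,0,0],[0.3,3.9,-6.1,0,0],[0.35,4.2,-6.1,0,0],[0.35,4.4,-6.1,0,0],[0.35,4.4,-6.1,0,0],[0.35,4.4,-6.1,0,0]])

```text
clock: 10.5
position: [0.5077, -0.1415, 0.161]
ee_rot: [-2.312, -2.124, -0.003]
force: [1.1, -20.4, -2.7]
width: 0.005
```

The fin met a hard stop at the expected far end. I'll back off and check the fin from above.

>>> carry_out(plan=[[0,-0.8,0,0,0],[0,-1.5,1,0,0],[0,-2,4,0,0],[-0.8,-5.5,7,0,1.5],[-1.8,-9,8,0,2.6],[-3.0,-12,8,0,2.6],[-3.6,-13.2,8,0,2.6],[-3.6,-13.2,8,0,2.6],[-3.6,-13.2,8,0,2.6]])

```text
clock: 11.4
position: [0.4721, -0.2719, 0.2408]
ee_rot: [-2.31, -2.124, -0.004]
force: [-0.4, -0.2, 0.2]
width: 0.283
```

Run:
```python
from h import *
s=arm.observe();print(s['width'],s['position'])
C=cal('top');im,d=snap('top','t5.png')
cv2.imwrite('pics/t5c.png',cv2.resize(im[150:225,150:380,::-1],None,fx=3.4,fy=3.4,interpolation=cv2.INTER_CUBIC))
C=cal('wrist');im,d=snap('wrist','w5.png')
m=(im.min(2)>90)[:, :];
P=np.array([[pt(C,u,v,d[v,u]) for u in range(0,512,2)] for v in range(0,384,2)])
m=(abs(P[...,2]-.116)<.005)&(abs(P[...,0]-.505)<.05)&(abs(P[...,1]+.13)<.05)
q=P[m];print(len(q), q.mean(0) if len(q) else '')
a=P[90:110,100:140]; b=a[(abs(a[...,2]-.078)<.006)&(a[...,0]<.49)&(abs(a[...,1]+.273)<.035)];print('bar',len(b),b.mean(0) if len(b) else '')
```

```text
0.28287708114835575 [ 0.47210277 -0.27192308  0.2408204 ]
0 
bar 140 [ 0.47027018 -0.2803282   0.0805254 ]
```

View pics/t5c.png

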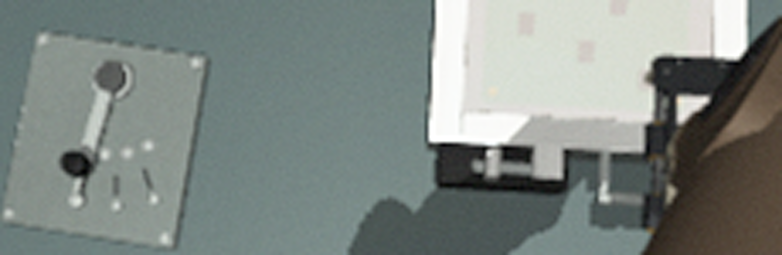

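The lever is still on the stud. The fin has moved about 22 mm away from the tab and now sits at (490,163) in the crop. I'll re-grasp the bar.

>>> carry_out(plan=[[-0.1,-0.1,-3,0,2.4],[-0.1,-0.1,-6,0,2.4],[-0.1,-0.1,-9,0,2.4],[-0.1,-0.1,-11,0,2.4],[-0.1,-0.1,-11.2,0,2.4],[-0.1,-0.1,-11.2,0,1.0],[-0.1,-0.1,-11.2,0,0.5],[-0.1,-0.1,-11.2,0,0.5],[-0.1,-0.1,-11.2,0,0.5]], squeeze=20)

```text
clock: 12.4
position: [0.4713, -0.2722, 0.1294]
ee_rot: [-2.308, -2.126, -0.005]
force: [-3.8, 2.9, 4.1]
width: 0.128
```

>>> carry_out(plan=[[0,0,0.5,0,0.5],[0,0,1,0,0.5],[0.05,0,1.5,0,0.5],[0.1,0,2.2,0,0.5],[0.15,0,3,0,0.5],[0.15,0,3,0,0.5]])

```text
clock: 13.0
position: [0.4728, -0.2723, 0.1605]
ee_rot: [-2.309, -2.126, -0.005]
force: [-3.1, 1.0, -2.1]
width: 0.124
```

>>> carry_out(plan=[[0.2,0,1.45,0,0.5],[0.45,-0.05,2.9,0,0.5],[0.75,-0.05,4.3,0,0.5],[1.15,-0.1,5.75,0,0.5],[1.65,-0.15,7.15,0,0.5],[2.15,-0.2,8.5,0,0.5],[2.8,-0.25,9.85,0,0.5],[3.45,-0.3,11.15,0,0.5],[4.2,-0.35,12.45,0,0.5],[5.0,-0.45,13.7,0,0.5],[5.85,-0.5,14.9,0,0.5],[6.75,-0.6,16.05,0,0.5],[7.75,-0.65,17.15,0,0.5],[8.75,-0.75,18.2,0,0.5],[9.85,-0.85,19.2,0,0.5],[10.95,-0.95,20.15,0,0.5],[12.1,-1.05,21.05,0,0.5],[12.1,-1.05,21.05,0,0.5],[12.1,-1.05,21.05,0,0.5],[12.1,-1.05,21.05,0,0.5]])

```text
clock: 15.0
position: [0.593, -0.2832, 0.3724]
ee_rot: [-2.309, -2.126, -0.005]
force: [-7.8, 1.7, 8.1]
width: 0.12
```

Run:
```python
from h import *
im,d=snap('side','s6.png')
print(arm.observe())
```

```text
{'clock': 15.05, 'joints': array([ 0.02239285,  0.47115223,  0.55072475,  1.39340851, -0.25010093,
        1.34726276,  0.49731013]), 'dq': array([-0.00070894, -0.00129669,  0.00044238,  0.00330304,  0.00117181,
       -0.00352946,  0.00028604]), 'joint_efforts': array([-1.13906946e+00, -6.06618476e+01,  6.99875012e+00, -3.33427441e+01,
       -1.08107395e+00, -2.87215523e+00,  5.82713270e-03]), 'position': array([ 0.59299861, -0.28319754,  0.37239711]), 'ee_rot': array([-2.30939449, -2.12580033, -0.00510191]), 'force': array([-8.68532517,  2.93227653,  8.70727718]), 'ft_torque': array([0.39259088, 1.93307646, 0.0062057 ]), 'width': 0.11969384719029083}
```

View pics/s6.png

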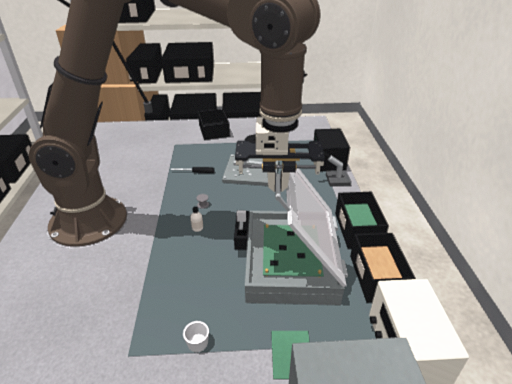

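The cover is up at about 0.95 rad. The force is mostly along the hinge–bar line, so I'll relieve it slightly, check the lever and hold.

>>> carry_out(plan=[[-0.1,0,0.15,0,0.5],[-0.15,0,0.25,0,0.5],[-0.15,0,0.25,0,0.5],[-0.15,0,0.25,0,0.5],[-0.15,0,0.25,0,0.5]])

```text
clock: 15.55
position: [0.5933, -0.283, 0.3732]
ee_rot: [-2.31, -2.128, -0.006]
force: [9.6, -3.8, -17.1]
width: 0.125
```

Run:
```python
from h import *
s=arm.observe();print(s['position'],s['force'],s['width'])
im,d=snap('top','t7.png');a=cv2.imread('pics/t5.png');b=cv2.imread('pics/t7.png')
for i in(a,b):
    m=(i[165:215,150:200].max(2)<50);v,u=np.nonzero(m);print(m.sum(),u.mean()+150,v.mean()+165)
a=cv2.imread('pics/top0.png').astype(int)
for n,u,v in[('spool',239,240),('bottle',275,242),('driver',179,250),('reel',115,183),('board',404,168),('cup',400,232)]:
    print(n,abs(a[v-12:v+12,u-12:u+12]-b[v-12:v+12,u-12:u+12]).mean().round(1))
C=cal('side');d=snap('side','s7.png')[1]
P=np.array([pt(C,u,v,d[v,u]) for v in range(190,270,2) for u in range(295,340,2)])
P=P[(P[:,2]>.1)&(P[:,2]<.33)&(P[:,0]>.5)&(P[:,0]<.8)]
f=np.linalg.svd(P-P.mean(0),full_matrices=False)[2][2];print('cover tilt',np.arccos(abs(f[2])),len(P))
```

```text
[ 0.5932747  -0.28304964  0.37321409] [  9.56855491  -3.82034171 -17.11248142] 0.1253683441795587
41 172.1707317073171 197.90243902439025
39 172.07692307692307 197.87179487179486
spool 23.1
bottle 32.0
driver 51.7
reel 8.1
board 32.2
cup 23.0
cover tilt 0.9491564093451409 570
```

>>> carry_out(plan=[[0.1,0,-0.15,0,0.5],[0.1,0,-0.15,0,0.5],[0.1,0,-0.15,0,0.5],[0.1,0,-0.15,0,0.5],[0.1,0,-0.15,0,0.5]])

```text
clock: 16.15
position: [0.5935, -0.2833, 0.3729]
ee_rot: [-2.31, -2.128, -0.006]
force: [-8.1, 2.1, 7.4]
width: 0.121
```

Run:
```python
from h import *
s=arm.observe();print(s['position'],s['force'],s['width'],abs(s['dq']).max())
arm.sign_off()
```

```text
[ 0.59352142 -0.28327223  0.37293946] [-8.14017543  2.14610871  7.41654533] 0.12050926717884473 0.0019773745154336173
the job is handed in; nothing more can be done
```

I carried out every step and handed the job in at about 16 s with the cover held open by its bar; `sign_off` gave no verdict.

- **Lever:** I gripped the knob and moved it into the notch with the upright stud, the nearest of the three. The wrist image showed the pointer in line with the stud. A top-view check after the lift showed the knob had not moved.
- **Tug:** I pulled the cover up by its bar before touching the slide. It stopped hard at 20–26 N instead of the usual 3 N, so it was caught and I let it down.
- **Slide:** I pushed the fin until it met a hard stop at about 20 N. The tool stopped within 1 mm of where a full 22 mm travel would put it, and the top view showed the fin moved by about that much.
- **Lift:** The cover then rose freely. Its tilt measured 0.949 rad (54 degrees) in the side camera, just before a last small adjustment of about 1 mm. At hand-in the arm was still, with the jaws about 11 mm apart on the 12 mm bar.

**Checks that were less clean:**
- About 11 N of side load remained along the line from hinge to bar. One attempt to relieve it overshot to about 20 N, so I moved back. About 2 N of the final load is the cover pulling towards closed, so the fingers are holding it up.
- My before-and-after picture comparison of the bystanders was inconclusive, probably because the arm and its shadow had moved. In the final side view the spool, bottle, driver, cup and board looked to be in place; the gripper hid the reel there, but it changed least in the comparison.

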